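# Line up two blanks on the laser engraver

### The arm

A 6-joint arm with a two-finger parallel gripper is mounted at the origin on the work surface. World frame = base frame: x ahead of the robot, y to its left, z up, the work surface at z = 0. Lengths are in m, angles in rad, forces in N, time in s.
With the tool pointing down it reaches from about 0.35 to 0.85 m from the base axis. Payload 8.1 kg.
Tool frame: the origin (TCP) lies at the very end of the fingers, on their centre line; the grasp point (between the pads) lies 19 mm behind it (manip.grip_depth is the distance from the TCP to the grasp point, in m); z points along the fingers, y is the line along which they close (so a half turn about z gives the same grasp; the last joint's range is limited). The gripper opens to 93 mm and grips with 3 to 60 N. Pads are 15 mm wide; open, the fingers measure 128 mm over their backs; the gripper's body (75 mm by 188 mm) begins 65 mm behind the grasp point.
Start: joints at [1.025, 0.13, 1.488, -0, 1.523, -0.085], TCP at [0.267, 0.537, 0.219] pointing down, gripper open.
Joint ranges: [-2.96, 2.96], [-0.89, 2.26], [0.02, 2.5], [-1.34, 4.48], [0, 2.73], [-2.66, 2.66]. Speed limits (rad/s): [2.39, 2.39, 2.79, 3.14, 3.14, 3.14].

### API

Orientations are given as a 3x3 rotation matrix whose columns are the frame's x, y, z axes.
In Python, from cell import manip gives the robot as it stands. The module is installed in compiled form; this text tells all that it offers.
- The arm moves only by the shell command python3 -m jog 'ROWS' [OPENING] [FORCE]. ROWS is JSON, a list of rows, each an object of numbers: "dx", "dy", "dz": the shift along the tool's x, y, z in units of 0.075 m (1.0 is 0.075 m); "ax", "ay", "az": the turn, a rotation vector about the tool's x, y, z in units of 90 degrees (1.0 is 90 degrees). In form: [{"dx": .., "dy": .., "dz": .., "ax": .., "ay": .., "az": ..}, ...]. A call has exactly 10 rows; each row shifts and turns the commanded pose from where the row before left it, along the tool's axes as they then stand; what a row does not reach is not made up. A row lasts 1/10 s, in which the tool goes at most 50 mm and 8.59 degrees, less where a joint would pass 70% of its speed; a pose out of reach is approached as far as the arm can. A call with a number of a shift or a turn outside -1 to 1 is refused whole. A call with a gripper value outside its range is refused whole. OPENING is the opening, from -1 (shut) to 1 (fully open), set as the call begins (- or left out, the last holds). The fingers move at their own pace and stop on an object; FORCE is the grip in N (left out, the last holds). Time passes only in rows, so rows that do not move let the fingers close, or fill a call up. It gives the time, the measured TCP pose, the force, the opening and the grip force at its end, in the units of the state.
- manip.get_state(): the state, without advancing time (a new reading comes with each control period).
- manip.snapshot(name): name is "side" or "top" or "wrist"; returns the picture (480x640x3 uint8, blue, green, red); there is no depth.
- manip.camera_model(name): a dict with "camera_matrix" (3x3 intrinsics, pixels), "position" and "rotation" of the camera in the world; the wrist camera has in their place "T_tool_cam" (4x4, takes a point from camera to tool coordinates, whose origin is the TCP and whose axes are the flange's). Camera axes: x right, y down, z forward; pixel columns grow to the right and rows downward; lengths in m; the calibration is good to about 2 mm. A picture is of the moment at which its call begins: read the wrist's pose just before it. camera_model takes no time and is no camera call.
- manip.sign_off(): hands the job in; it is judged then, once.
Trained networks look in the newest picture that a camera, given by its name, has taken for a name from the list of things; names that differ only in an ending like _2 or _b are one class to them, and where a whole thing is asked for, a point or a joint stands for the part that bears it (a point fixed in the world has none). Each returns a list of dicts, best first, with "score" (0 to 1); they miss things now and then, are a little off and sometimes report something else, mostly with a low value. They report only what shows in the picture. A call takes as long as a camera call. They do not tell look-alikes from the thing itself.
- manip.look_for(label, camera): "centre" ([column, row] as shares, 0 to 1, of the picture: columns of its width, rows of its height, amid what is visible of it).
- manip.mark_of(label, camera): "centre" ([column, row] as shares, 0 to 1, of the picture: columns of its width, rows of its height: a listed point, or the origin of a listed thing).
The state is a dict: "t": time; "joint_pos": joint angles; "qvel": joint speeds; "joint_torque": joint torques, N m; "tool_pos": TCP position; "eef_rot": TCP orientation; "force": force on the tool from outside, world axes, zero at the start; "wrist_torque": the same for the moment, N m; "grip_width": finger opening in m; "gripper_force": force on a finger pad.
Only numpy, scipy, OpenCV 4.12 (cv2) and the standard library are available. Lean on these libraries where they do the work, as an engineer would, in place of code of your own. Each camera call takes 0.05 s, during which the arm holds its last target. There are 200 camera calls.

### The job

Get the two plywood blanks (the oblong and the square one) ready for engraving: with the fingertips, push them over the honeycomb bed into one row along the long bar of the corner stop, the blank nearer the short bar snug in the corner against both bars (oblong with its long side along the long bar), and the other one against the long bar and butted snugly up to the first. Only push them, keeping them flat on the bed, never lifting them; leave everything else where it is and do not bump the gantry or the laser head.

Things in the scene. Friction and masses are not known exactly. Their poses are not given: they have to be found in the camera images.
- stop: Fixed L of two bright aluminium flat bars, 25 mm wide, 12 mm high, on the dark honeycomb bed. Origin: the L's inner corner, on the bed's top (22 mm above the table). Long bar (fence): 360 mm from the corner along -y, inner face at x = 0. Short bar (end stop): 150 mm from the corner along -x, inner face at y = 0. Seated things lie at negative x and y. z up; yaw within 0.1 rad of the world's.
- oblong: Oblong plywood blank, loose slab, 95 mm along its x, 120 mm along its y, 12 mm thick, 60 to 130 g, on the bed between the robot and the long bar. Origin: centre of its underside. Starts turned up to 0.35 rad from the stop's axes. Either blank may be the one nearer the short bar.
- tile: Square plywood blank, loose slab, 90 x 90 mm (along its x and y), 12 mm thick, 45 to 95 g, lying on the bed beside the oblong one. Origin: centre of its underside. Starts turned up to 0.35 rad from the stop's axes.
- engraver: Fixed open-frame laser engraver. Origin: on the table under its centre. Its honeycomb bed is 520 mm (x) by 580 mm (y), top 22 mm above the table. Frame bars 20 mm wide round the bed: inner faces at x = +-260 and y = +-300 mm, top 80 mm (corner feet 82 mm) above the table. A 45 mm high control box stands outside the frame on the robot's side, at its right.
- gantry: The engraver's parked gantry, same origin and axes as the engraver, fixed, not to be bumped. Beam 20 mm wide along y at x = 225 mm, 87 to 127 mm above the table; end motors and plates to 133 mm. Laser head on the robot's side near the +y end: 45 x 53 mm, centred at x = 188, y = 235 mm, 63 to 187 mm above the table.
- coaster: Round cork coaster, 84 mm across, 10 mm thick, lying on the bed near the robot, to the left. Origin: centre of its underside. To be left alone.
- gauge: Focus gauge: a small upright aluminium cylinder, foot 26 mm across, 50 mm high, standing on the bed near the robot, about midway between the blanks. Origin: centre of its underside. To be left alone.
- offcut: Plywood offcut strip, 110 x 22 x 12 mm, lying on the bed outside the L, left of the end stop. Origin: centre of its underside. To be left alone.
- tape: Roll of brown tape, 90 mm across, 24 mm high, lying on the green cutting mat left of the engraver. To be left alone.
- gluestick: White glue stick, 28 mm across, 92 mm high, standing on the green cutting mat. To be left alone.
- screwdriver: Screwdriver lying on the table right of the engraver. To be left alone.
There are look-alikes about, which are no part of the job. What is shaped like the oblong but pink or purple is not meant.

How it is judged:
By the outcome, as a careful person would: the job done as asked, in the order asked, and still so for the second after the job is handed in, with the robot touching nothing.
It also fails if it takes over 58 s, if anything falls off the work surface, if the arm or the gripper's body presses on something with over 40 N, if the wrist force passes 120 N, or if a joint passes its speed limit or range.

## Working session

There is one attempt and no reset: what is moved stays moved. The work goes in short steps, Python scripts to look and compute and a shell command to move; the robot and the scene stay as the last step left them, time stands still between calls to the robot, and variables do not carry over. Pictures are saved under pics/ and viewed, at most 10 in all, crops included, and the job is handed in when it is done.

```bash
mkdir -p pics
python3 - <<'E'
from cell import manip
import cv2,numpy as np
np.set_printoptions(precision=4,suppress=True)
s=manip.get_state();print(s['t'],s['tool_pos'],s['eef_rot'],s['grip_width'])
for c in ['top','side']:
    cv2.imwrite(f'pics/{c}0.png',manip.snapshot(c)); m=manip.camera_model(c); print(m)
for l in ['stop','oblong','tile','gauge','coaster','engraver']:
    print(l,[(r['score'],np.array(r['centre'])*[640,480]) for r in manip.mark_of(l,'top')[:3]])
E
```

```text
0.0 [0.2665 0.537  0.2176] [[-0.8957  0.4447 -0.0009]
 [ 0.4447  0.8957 -0.0015]
 [ 0.0002 -0.0018 -1.    ]] 0.09289278449617987
{'camera_matrix': array([[588.8326,   0.    , 318.0653],
       [  0.    , 588.8326, 241.4714],
       [  0.    ,   0.    ,   1.    ]]), 'position': array([0.3239, 0.0549, 1.5527]), 'rotation': array([[ 0.004 , -0.9967,  0.0817],
       [-1.    , -0.0039,  0.0014],
       [-0.001 , -0.0817, -0.9967]])}
{'camera_matrix': array([[561.636 ,   0.    , 324.0585],
       [  0.    , 561.636 , 235.9424],
       [  0.    ,   0.    ,   1.    ]]), 'position': array([0.1023, 1.2218, 0.8696]), 'rotation': array([[-0.9579, -0.1652,  0.2347],
       [-0.287 ,  0.5394, -0.7917],
       [ 0.0042, -0.8257, -0.5641]])}
stop [(0.9, array([267.776, 150.384]))]
oblong [(0.87, array([460.096, 348.816])), (0.74, array([382.912, 179.28 ])), (0.7, array([240.832, 328.512]))]
tile [(0.62, array([307.904, 188.88 ]))]
gauge [(0.5, array([351.68 , 235.104]))]
coaster []
engraver [(0.87, array([331.392, 172.8  ]))]
```

View pics/top0.png

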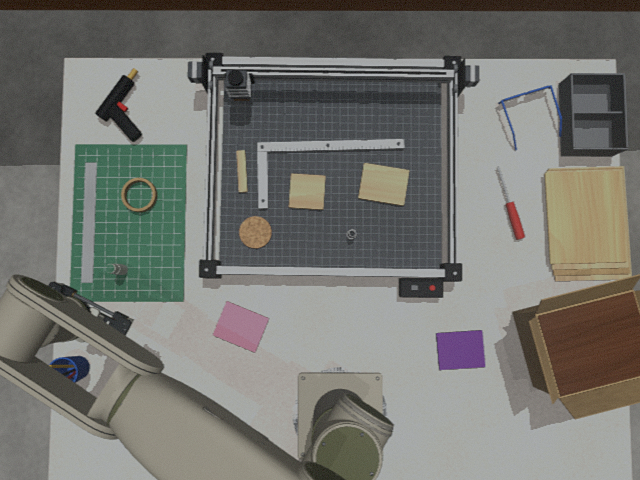

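View pics/side0.png

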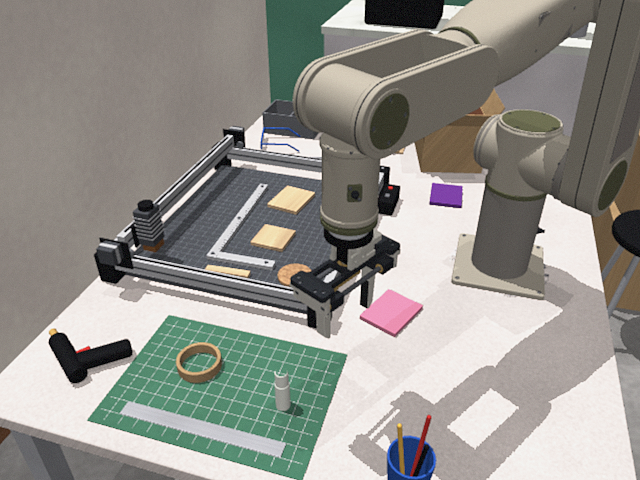

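The top picture shows the stop's inner corner at about (268,151), with the long bar running right to (404,145). The tile is at (308,191), the oblong at (384,184), the gauge at (351,235), the coaster at (255,232) and the laser head at (238,84). The side view agrees. The tile goes in the corner. The pink and purple slabs are the look-alikes.

```bash
cat > h.py <<'E'
import cv2,numpy as np
from cell import manip
np.set_printoptions(precision=4,suppress=True)
def back(px,cam,z,pose=None):
    m=manip.camera_model(cam)
    if cam=='wrist':
        p,R=pose; T=m['T_tool_cam']; C=p+R@T[:3,3]; R=R@T[:3,:3]
    else: C,R=m['position'],m['rotation']
    px=np.atleast_2d(px).astype(float)
    d=(np.c_[px,np.ones(len(px))]@np.linalg.inv(m['camera_matrix']).T)@R.T
    return C+d*((z-C[2])/d[:,2])[:,None]
def rect(w):
    (c,s,a)=cv2.minAreaRect((w[:,:2]*1000).astype(np.float32))
    a=(a+45)%90-45
    return np.array(c),np.array(s),a
def blobs(im,lo,hi,amin):
    k=cv2.inRange(cv2.cvtColor(im,cv2.COLOR_BGR2HSV),lo,hi)
    k=cv2.morphologyEx(k,cv2.MORPH_OPEN,np.ones((3,3)))
    cs,_=cv2.findContours(k,cv2.RETR_EXTERNAL,cv2.CHAIN_APPROX_NONE)
    return [c[:,0] for c in cs if cv2.contourArea(c)>amin]
E
python3 - <<'E'
from h import *
im=cv2.imread('pics/top0.png')
print(cv2.cvtColor(im,cv2.COLOR_BGR2HSV)[[190,184,147,235,182],[308,384,340,351,262]])
for c in blobs(im[130:260,210:450],(12,50,90),(30,255,255),100):
    w=back(c+[210,130],'top',.034); print('wood',rect(w),len(c))
for c in blobs(im[130:215,255:410],(0,0,140),(180,40,255),100):
    c=c+[255,130]; w=back(c,'top',.034)*1000
    print('stop',w.min(0),w.max(0))
    col=np.unique(c[:,0]); 
    f=[(x,c[c[:,0]==x][:,1].max()) for x in col if 280<x<395]; w=back(f,'top',.034)*1000
    p=np.polyfit(w[:,1],w[:,0],1);print('fence inner x=a*y+b',p)
    f=[(c[c[:,1]==y][:,0].max(),y) for y in np.unique(c[:,1]) if 160<y<204]; w=back(f,'top',.034)*1000
    q=np.polyfit(w[:,0],w[:,1],1);print('end inner y=a*x+b',q)
print(back([[351,235]],'top',.04),back([[255,232]],'top',.032),back([[238,84]],'top',.187),back([[331,172.8]],'top',0))
E
```

```text
[[ 26  55 163]
 [ 24  63 162]
 [113   6 173]
 [100  10  76]
 [ 90   5 169]]
wood (array([473.7764, 220.5722]), array([80.7249, 83.0874]), 0.22512827813625336) 90
wood (array([580.3756,  86.9501]), array([90.4905, 90.0993]), -3.7235565185546875) 162
wood (array([ 600.4861, -112.9327]), array([121.2303,  95.0728]), -9.339889526367188) 161
wood (array([633.8192, 257.9579]), array([109.8585,  23.4729]), 4.122614860534668) 99
stop [537.7433 190.1484  34.    ] [696.3898 217.7367  34.    ]Traceback (most recent call last):
  File "<stdin>", line 10, in <module>
  File "h.py", line 10, in back
    d=(np.c_[px,np.ones(len(px))]@np.linalg.inv(m['camera_matrix']).T)@R.T
       ~~~~~~~~~~~~~~~~~~~~~~~~~~^~~~~~~~~~~~~~~~~~~~~~~~~~~~~~~~~~~~
ValueError: matmul: Input operand 1 has a mismatch in its core dimension 0, with gufunc signature (n?,k),(k,m?)->(n?,m?) (size 3 is different from 1)
```

```bash
cat >> h.py <<'E'
def stopfit(im):
    k=cv2.inRange(cv2.cvtColor(im,cv2.COLOR_BGR2HSV),(0,0,125),(180,35,255))>0
    f=[(x,130+np.flatnonzero(k[130:165,x]).max()+.5) for x in range(285,395) if k[130:165,x].sum()>5]
    g=[(250+np.flatnonzero(k[y,250:275]).max()+.5,y) for y in range(158,204) if k[y,250:275].sum()>5]
    out=[]
    for pts,(i,j) in ((f,(1,0)),(g,(0,1))):
        w=back(pts,'top',.034)*1000
        for _ in range(3):
            p=np.polyfit(w[:,i],w[:,j],1); r=w[:,j]-np.polyval(p,w[:,i]); w=w[abs(r)<2.5]
        out.append(p)
    p,q=out # x=p0*y+p1 ; y=q0*x+q1
    y=(q[0]*p[1]+q[1])/(1-q[0]*p[0]); return np.array([p[0]*y+p[1],y]),-np.degrees(np.arctan(p[0])),np.degrees(np.arctan(q[0])),len(f),len(g)
E
python3 - <<'E'
from h import *
im=cv2.imread('pics/top0.png')
print(stopfit(im), back([[267.8,150.4]],'top',.022))
print(back([[351,235]],'top',.04),back([[255,232]],'top',.032),back([[238,84]],'top',.187),back([[331.4,172.8]],'top',0))
print(back([[400,330-59],[215,271]],'top',.08))
c=manip.camera_model('wrist');print(c)
E
```

```text
(array([685.9887, 191.2702]), np.float64(1.6443190974058925), np.float64(1.0837572486917064), 110, 46) [[0.6903 0.1908 0.022 ]]
[[ 0.465  -0.0279  0.04  ]] [[0.4726 0.2207 0.032 ]] [[0.8111 0.2488 0.187 ]] [[0.6354 0.0222 0.    ]]
[[ 0.3714 -0.1481  0.08  ]
 [ 0.3696  0.3143  0.08  ]]
{'camera_matrix': array([[429.3211,   0.    , 313.3722],
       [  0.    , 429.3211, 240.2765],
       [  0.    ,   0.    ,   1.    ]]), 'T_tool_cam': array([[ 0.0004, -0.9693, -0.246 ,  0.0683],
       [ 1.    ,  0.0006, -0.0007,  0.    ],
       [ 0.0008, -0.246 ,  0.9693, -0.1665],
       [ 0.    ,  0.    ,  0.    ,  1.    ]])}
```

```bash
cat > go.py <<'E'
# usage: go.py x y z [yaw_deg of tool y axis in world]: remaining shift in tool units + turn
import sys; from h import *
s=manip.get_state(); R=s['eef_rot']; p=s['tool_pos']
v=list(map(float,sys.argv[1:]))
print('t',round(s['t'],2),'pos',p,'F',s['force'],'w',round(s['grip_width'],4),'q6',round(s['joint_pos'][5],2))
yaw=np.degrees(np.arctan2(R[1,1],R[0,1])); print('yaw',yaw)
if v: print('shift units',R.T@(np.array(v[:3])-p)/.075)
if len(v)>3: print('az',-(v[3]-yaw)/90)
E
python3 -m jog '[{"az":-0.0775},{"az":-0.0775},{"az":-0.0775},{"az":-0.0775},{"dx":-0.25,"dy":-0.5},{"dx":-0.25,"dy":-0.5},{"dx":-0.25,"dy":-0.5},{"dx":-0.25,"dy":-0.5},{"dx":-0.25,"dy":-0.5},{"dx":-0.25,"dy":-0.5}]' -0.14 20; python3 go.py .5 .087 .1 91.5
```

```text
t 0.4 pos [0.2667 0.5374 0.2185] F [-0.2117 -0.2171 -0.3601] w 0.0931 q6 -0.09
yaw 63.599057838663775
shift units [-5.4559 -3.9955  1.5808]
az -0.31001046845929137validation failed for argument at $[0]...
```

```bash
python3 -m jog '[{"dx":0,"dy":0,"dz":0,"ax":0,"ay":0,"az":-0.0775},{"dx":0,"dy":0,"dz":0,"ax":0,"ay":0,"az":-0.0775},{"dx":0,"dy":0,"dz":0,"ax":0,"ay":0,"az":-0.0775},{"dx":0,"dy":0,"dz":0,"ax":0,"ay":0,"az":-0.0775},{"dx":-0.25,"dy":-0.5,"dz":0,"ax":0,"ay":0,"az":0},{"dx":-0.25,"dy":-0.5,"dz":0,"ax":0,"ay":0,"az":0},{"dx":-0.25,"dy":-0.5,"dz":0,"ax":0,"ay":0,"az":0},{"dx":-0.25,"dy":-0.5,"dz":0,"ax":0,"ay":0,"az":0},{"dx":-0.25,"dy":-0.5,"dz":0,"ax":0,"ay":0,"az":0},{"dx":-0.25,"dy":-0.5,"dz":0,"ax":0,"ay":0,"az":0}]' -0.14 20; python3 go.py .5 .087 .1 91.5
```

```text
t: 1.4
tool_pos: [0.3856, 0.314, 0.2188]
eef_rot: [[-1.0, -0.026, 0.0], [-0.026, 1.0, 0.0], [-0.0, 0.0, -1.0]]
force: [0.8, 0.9, 0.4]
grip_width: 0.0403
gripper_force: 0.0
t 1.4 pos [0.3856 0.314  0.2188] F [0.8053 0.855  0.35  ] w 0.0403 q6 -1.02
yaw 91.5119375770775
shift units [-1.4438 -3.0658  1.5841]
az 0.0001326397453055961
```

```bash
python3 -m jog '[{"dx":-0.2,"dy":-0.5,"dz":0,"ax":0,"ay":0,"az":0},{"dx":-0.2,"dy":-0.5,"dz":0,"ax":0,"ay":0,"az":0},{"dx":-0.2,"dy":-0.5,"dz":0,"ax":0,"ay":0,"az":0},{"dx":-0.2,"dy":-0.5,"dz":0,"ax":0,"ay":0,"az":0},{"dx":-0.2,"dy":-0.5,"dz":0,"ax":0,"ay":0,"az":0},{"dx":-0.2,"dy":-0.4,"dz":0,"ax":0,"ay":0,"az":0},{"dx":-0.2,"dy":-0.16,"dz":0,"ax":0,"ay":0,"az":0},{"dx":0,"dy":0,"dz":0,"ax":0,"ay":0,"az":0},{"dx":0,"dy":0,"dz":0,"ax":0,"ay":0,"az":0},{"dx":0,"dy":0,"dz":0,"ax":0,"ay":0,"az":0}]'
python3 - <<'E'
from h import *
s=manip.get_state(); im=manip.snapshot('wrist'); cv2.imwrite('pics/w1.png',im); np.savez('w1',p=s['tool_pos'],R=s['eef_rot'])
im=manip.snapshot('top'); cv2.imwrite('pics/t1.png',im)
E
python3 go.py .5 .087 .1 91.5
```

```text
t: 2.4
tool_pos: [0.4956, 0.0896, 0.2186]
eef_rot: [[-1.0, -0.027, -0.0], [-0.027, 1.0, 0.0], [0.0, 0.0, -1.0]]
force: [-1.3, 0.4, 0.4]
grip_width: 0.0399
gripper_force: 0.0
t 2.5 pos [0.4956 0.0897 0.2187] F [0.521  0.0701 0.3804] w 0.0395 q6 -1.52
yaw 91.5790863485066
shift units [-0.0578 -0.0379  1.5823]
az 0.0008787372056289656
```

View pics/w1.png

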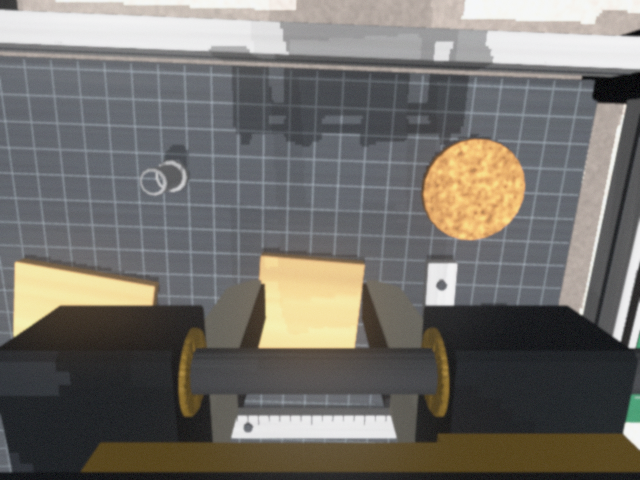

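The wrist view shows the tile's near edge from (262,256) to (364,262), the coaster at (474,189), the gauge foot at (172,177) and the end of the short bar at (441,264). The hand hides the rest.

Run:
```python
from h import *
d=np.load('w1.npz');P=(d['p'],d['R'])
print(back([[262,256],[364,262],[427,263],[457,263],[16,261],[156,284]],'wrist',.034,P)); print(back([[172,177]],'wrist',.022,P),back([[474,189]],'wrist',.032,P))
```

```text
[[ 0.5312  0.0469  0.034 ]
 [ 0.5341  0.134   0.034 ]
 [ 0.5336  0.1879  0.034 ]
 [ 0.5329  0.2136  0.034 ]
 [ 0.5414 -0.1631  0.034 ]
 [ 0.559  -0.0449  0.034 ]]
[[ 0.4676 -0.03    0.022 ]] [[0.4695 0.2213 0.032 ]]
```

```bash
python3 -m jog '[{"dx":-0.06,"dy":0,"dz":0.45,"ax":0,"ay":0,"az":0},{"dx":-0.06,"dy":0,"dz":0.45,"ax":0,"ay":0,"az":0},{"dx":0,"dy":0,"dz":0.45,"ax":0,"ay":0,"az":0},{"dx":0,"dy":0,"dz":0.45,"ax":0,"ay":0,"az":0},{"dx":0,"dy":0,"dz":0.45,"ax":0,"ay":0,"az":0},{"dx":0,"dy":0,"dz":0.2,"ax":0,"ay":0,"az":0},{"dx":0,"dy":0,"dz":0.1,"ax":0,"ay":0,"az":0},{"dx":-0.1,"dy":0,"dz":0,"ax":0,"ay":0,"az":0},{"dx":-0.1,"dy":0,"dz":0,"ax":0,"ay":0,"az":0},{"dx":-0.1,"dy":0,"dz":0,"ax":0,"ay":0,"az":0}]'; python3 go.py .588 .089 .027 91.5
```

```text
t: 3.5
tool_pos: [0.53, 0.0898, 0.0294]
eef_rot: [[-1.0, -0.026, 0.003], [-0.026, 1.0, 0.0], [-0.003, 0.0, -1.0]]
force: [0.1, 0.2, 0.8]
grip_width: 0.0398
gripper_force: 0.2
t 3.5 pos [0.53   0.0898 0.0294] F [0.1253 0.2378 0.8415] w 0.0398 q6 -1.52
yaw 91.49876936087404
shift units [-0.7725 -0.0304  0.0347]
az -1.3673768066269076e-05
```

```bash
python3 -m jog '[{"dx":-0.1,"dy":0,"dz":0,"ax":0,"ay":0,"az":0},{"dx":-0.1,"dy":0,"dz":0,"ax":0,"ay":0,"az":0},{"dx":-0.1,"dy":0,"dz":0,"ax":0,"ay":0,"az":0},{"dx":-0.1,"dy":0,"dz":0,"ax":0,"ay":0,"az":0},{"dx":-0.1,"dy":0,"dz":0,"ax":0,"ay":0,"az":0},{"dx":-0.1,"dy":0,"dz":0,"ax":0,"ay":0,"az":0},{"dx":-0.06,"dy":0,"dz":0,"ax":0,"ay":0,"az":0},{"dx":-0.04,"dy":0,"dz":0,"ax":0,"ay":0,"az":0},{"dx":-0.03,"dy":0,"dz":0,"ax":0,"ay":0,"az":0},{"dx":0,"dy":0,"dz":0,"ax":0,"ay":0,"az":0}]'; python3 go.py .591 .089 .027 91.5
```

```text
t: 4.5
tool_pos: [0.5825, 0.091, 0.0274]
eef_rot: [[-1.0, -0.026, 0.0], [-0.026, 1.0, -0.0], [-0.0, -0.0, -1.0]]
force: [0.8, 0.2, -0.2]
grip_width: 0.04
gripper_force: 0.0
t 4.5 pos [0.5825 0.091  0.0274] F [ 0.7828  0.2319 -0.192 ] w 0.04 q6 -1.53
yaw 91.49717153359352
shift units [-0.1127 -0.0297  0.005 ]
az -3.14274045164906e-05
```

```bash
python3 -m jog '[{"dx":-0.012,"dy":0,"dz":0,"ax":0,"ay":0,"az":0},{"dx":-0.012,"dy":0,"dz":0,"ax":0,"ay":0,"az":0},{"dx":-0.012,"dy":0,"dz":0,"ax":0,"ay":0,"az":0},{"dx":-0.012,"dy":0,"dz":0,"ax":0,"ay":0,"az":0},{"dx":-0.012,"dy":0,"dz":0,"ax":0,"ay":0,"az":0},{"dx":-0.012,"dy":0,"dz":0,"ax":0,"ay":0,"az":0},{"dx":-0.012,"dy":0,"dz":0,"ax":0,"ay":0,"az":0},{"dx":-0.012,"dy":0,"dz":0,"ax":0,"ay":0,"az":0},{"dx":-0.012,"dy":0,"dz":0,"ax":0,"ay":0,"az":0},{"dx":-0.012,"dy":0,"dz":0,"ax":0,"ay":0,"az":0}]'; python3 go.py .591 .089 .027 91.5
```

```text
t: 5.5
tool_pos: [0.5876, 0.0912, 0.0273]
eef_rot: [[-1.0, -0.026, -0.008], [-0.026, 1.0, -0.001], [0.008, -0.0, -1.0]]
force: [-23.4, -1.5, 20.1]
grip_width: 0.0398
gripper_force: 11.8
t 5.5 pos [0.5876 0.0912 0.0273] F [-23.3961  -1.5068  20.0872] w 0.0398 q6 -1.53
yaw 91.51405871630892
shift units [-0.0442 -0.03    0.0033]
az 0.0001562079589880404
```

```bash
python3 -m jog '[{"dx":0.15,"dy":0,"dz":0,"ax":0,"ay":0,"az":0},{"dx":0.3,"dy":0,"dz":0,"ax":0,"ay":0,"az":0},{"dx":0.3,"dy":0,"dz":-0.3,"ax":0,"ay":0,"az":0},{"dx":0.25,"dy":0,"dz":-0.4,"ax":0,"ay":0,"az":0},{"dx":0,"dy":-0.5,"dz":0,"ax":0,"ay":0,"az":0},{"dx":0,"dy":-0.55,"dz":0,"ax":0,"ay":0,"az":0},{"dx":0,"dy":-0.55,"dz":0,"ax":0,"ay":0,"az":0},{"dx":0,"dy":-0.55,"dz":0,"ax":0,"ay":0,"az":0},{"dx":0,"dy":-0.5,"dz":0,"ax":0,"ay":0,"az":0},{"dx":0,"dy":0,"dz":0,"ax":0,"ay":0,"az":0}]'
python3 - <<'E'
from h import *
im=manip.snapshot('top'); cv2.imwrite('pics/t2.png',im)
for c in blobs(im[130:260,210:450],(12,50,90),(30,255,255),100):
    print('wood',rect(back(c+[210,130],'top',.034)))
E
python3 go.py .515 -.113 .027 91.5
```

```text
t: 6.5
tool_pos: [0.5219, -0.1137, 0.0804]
eef_rot: [[-1.0, -0.022, 0.001], [-0.022, 1.0, -0.002], [-0.001, -0.002, -1.0]]
force: [-0.6, 0.8, 0.2]
grip_width: 0.0401
gripper_force: 0.0
wood (array([473.7763, 220.5894]), array([80.7249, 83.0531]), 0.22512827813625336)
wood (array([608.7002, -68.9605]), array([31.7046, 62.4931]), -12.476005554199219)
wood (array([632.4771, 258.0869]), array([107.5548,  23.923 ]), 4.122614860534668)
wood (array([643.6864,  91.86  ]), array([90.0717, 89.0734]), 0.4682328402996063)
t 6.55 pos [ 0.5217 -0.1115  0.0801] F [ 0.0043  0.8737 -0.5979] w 0.0398 q6 -1.9
yaw 91.28443693739322
shift units [ 0.09   -0.0182  0.7083]
az -0.0023951451400752908
```

View pics/t2.png

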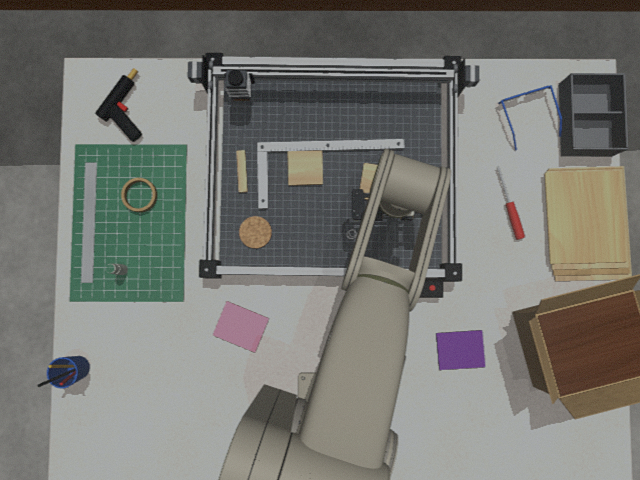

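Tile lies against the fence, with its centre at (306,168); the gauge (351,235) and coaster (255,232) haven't moved. Next the oblong.

```bash
python3 -m jog '[{"dx":0.09,"dy":0,"dz":0.2,"ax":0,"ay":0,"az":0},{"dx":0,"dy":0,"dz":0.25,"ax":0,"ay":0,"az":0},{"dx":0,"dy":0,"dz":0.16,"ax":0,"ay":0,"az":0},{"dx":0,"dy":0,"dz":0.1,"ax":0,"ay":0,"az":0},{"dx":-0.08,"dy":0,"dz":0,"ax":0,"ay":0,"az":0},{"dx":-0.1,"dy":0,"dz":0,"ax":0,"ay":0,"az":0},{"dx":-0.1,"dy":0,"dz":0,"ax":0,"ay":0,"az":0},{"dx":-0.1,"dy":0,"dz":0,"ax":0,"ay":0,"az":0},{"dx":-0.1,"dy":0,"dz":0,"ax":0,"ay":0,"az":0},{"dx":-0.1,"dy":0,"dz":0,"ax":0,"ay":0,"az":0}]'; python3 go.py .584 -.113 .027 91.5
```

```text
t: 7.55
tool_pos: [0.5591, -0.1086, 0.0269]
eef_rot: [[-1.0, -0.026, 0.0], [-0.026, 1.0, -0.0], [-0.0, -0.0, -1.0]]
force: [-0.9, -0.6, 0.4]
grip_width: 0.0398
gripper_force: 0.6
t 7.55 pos [ 0.5591 -0.1086  0.0269] F [-0.9113 -0.5799  0.433 ] w 0.0398 q6 -1.88
yaw 91.49422896633132
shift units [-0.3297 -0.0679 -0.0006]
az -6.412259631866214e-05
```

```bash
python3 -m jog '[{"dx":-0.08,"dy":0,"dz":0,"ax":0,"ay":0,"az":0},{"dx":-0.08,"dy":0,"dz":0,"ax":0,"ay":0,"az":0},{"dx":-0.06,"dy":0,"dz":0,"ax":0,"ay":0,"az":0},{"dx":-0.04,"dy":0,"dz":0,"ax":0,"ay":0,"az":0},{"dx":-0.025,"dy":0,"dz":0,"ax":0,"ay":0,"az":0},{"dx":-0.02,"dy":0,"dz":0,"ax":0,"ay":0,"az":0},{"dx":-0.02,"dy":0,"dz":0,"ax":0,"ay":0,"az":0},{"dx":-0.02,"dy":0,"dz":0,"ax":0,"ay":0,"az":0},{"dx":-0.02,"dy":0,"dz":0,"ax":0,"ay":0,"az":0},{"dx":-0.02,"dy":0,"dz":0,"ax":0,"ay":0,"az":0}]'; python3 go.py .588 -.113 .027 91.5
```

```text
t: 8.55
tool_pos: [0.5872, -0.1077, 0.0266]
eef_rot: [[-1.0, -0.026, 0.0], [-0.026, 1.0, 0.0], [-0.0, 0.0, -1.0]]
force: [-0.4, -0.1, -0.4]
grip_width: 0.0402
gripper_force: 0.2
t 8.55 pos [ 0.5872 -0.1077  0.0266] F [-0.4115 -0.0888 -0.3992] w 0.0402 q6 -1.86
yaw 91.49877029091014
shift units [-0.0083 -0.0714 -0.0052]
az -1.3663434331729402e-05
```

```bash
python3 -m jog '[{"dx":-0.015,"dy":0,"dz":0,"ax":0,"ay":0,"az":0},{"dx":-0.015,"dy":0,"dz":0,"ax":0,"ay":0,"az":0},{"dx":-0.01,"dy":0,"dz":0,"ax":0,"ay":0,"az":0},{"dx":-0.01,"dy":0,"dz":0,"ax":0,"ay":0,"az":0},{"dx":-0.01,"dy":0,"dz":0,"ax":0,"ay":0,"az":0},{"dx":-0.01,"dy":0,"dz":0,"ax":0,"ay":0,"az":0},{"dx":-0.01,"dy":0,"dz":0,"ax":0,"ay":0,"az":0},{"dx":0,"dy":0,"dz":0,"ax":0,"ay":0,"az":0},{"dx":0,"dy":0,"dz":0,"ax":0,"ay":0,"az":0},{"dx":0,"dy":0,"dz":0,"ax":0,"ay":0,"az":0}]'; python3 go.py .588 -.113 .027 91.5
```

```text
t: 9.55
tool_pos: [0.5879, -0.1076, 0.0265]
eef_rot: [[-1.0, -0.026, -0.011], [-0.026, 1.0, 0.001], [0.011, 0.001, -1.0]]
force: [-28.5, -0.5, 24.1]
grip_width: 0.0402
gripper_force: 14.4
t 9.55 pos [ 0.5879 -0.1076  0.0265] F [-28.4902  -0.5425  24.1349] w 0.0402 q6 -1.86
yaw 91.50031161479082
shift units [ 0.0009 -0.0715 -0.0063]
az 3.462386564636846e-06
```

```bash
python3 -m jog '[{"dx":0.15,"dy":0,"dz":0,"ax":0,"ay":0,"az":0},{"dx":0.3,"dy":0,"dz":0,"ax":0,"ay":0,"az":0},{"dx":0,"dy":0,"dz":-0.4,"ax":0,"ay":0,"az":0},{"dx":0,"dy":0,"dz":-0.4,"ax":0,"ay":0,"az":0},{"dx":0,"dy":-0.5,"dz":0,"ax":0,"ay":0,"az":0.09},{"dx":0,"dy":-0.5,"dz":0,"ax":0,"ay":0,"az":0.09},{"dx":0,"dy":-0.2,"dz":0,"ax":0,"ay":0,"az":0.09},{"dx":0,"dy":0,"dz":0,"ax":0,"ay":0,"az":0.09},{"dx":0,"dy":0,"dz":0,"ax":0,"ay":0,"az":0.09},{"dx":0,"dy":0,"dz":0,"ax":0,"ay":0,"az":0.09}]'; python3 go.py .643 -.205 .027 1.53
```

```text
t: 10.55
tool_pos: [0.5525, -0.198, 0.0868]
eef_rot: [[-0.676, 0.737, 0.001], [0.737, 0.676, -0.0], [-0.001, 0.0, -1.0]]
force: [-0.3, 0.2, 0.2]
grip_width: 0.0402
gripper_force: 0.0
t 10.55 pos [ 0.5525 -0.198   0.0868] F [-0.3001  0.2152  0.2441] w 0.0402 q6 -1.17
yaw 42.52626617879842
shift units [-0.884   0.8268  0.7982]
az 0.4555140686533158
```

```bash
python3 -m jog '[{"dx":0,"dy":0,"dz":0,"ax":0,"ay":0,"az":0.091},{"dx":0,"dy":0,"dz":0,"ax":0,"ay":0,"az":0.091},{"dx":0,"dy":0,"dz":0,"ax":0,"ay":0,"az":0.091},{"dx":0,"dy":0,"dz":0,"ax":0,"ay":0,"az":0.091},{"dx":0,"dy":0,"dz":0,"ax":0,"ay":0,"az":0.091},{"dx":-0.13,"dy":0.4,"dz":0,"ax":0,"ay":0,"az":0},{"dx":0,"dy":0.4,"dz":0,"ax":0,"ay":0,"az":0},{"dx":0,"dy":0.4,"dz":0,"ax":0,"ay":0,"az":0},{"dx":0,"dy":0,"dz":0,"ax":0,"ay":0,"az":0},{"dx":0,"dy":0,"dz":0,"ax":0,"ay":0,"az":0}]'; python3 go.py .643 -.205 .027 1.53
```

```text
t: 11.55
tool_pos: [0.6425, -0.2041, 0.0861]
eef_rot: [[-0.035, 0.999, -0.001], [0.999, 0.035, 0.0], [0.0, -0.001, -1.0]]
force: [-0.7, -0.7, -0.0]
grip_width: 0.0401
gripper_force: 0.0
t 11.55 pos [ 0.6425 -0.2041  0.0861] F [-0.7452 -0.7296 -0.0105] w 0.0401 q6 -0.42
yaw 1.9824955942686822
shift units [-0.012   0.0064  0.7878]
az 0.005027728825207579
```

```bash
python3 -m jog '[{"dx":0,"dy":0,"dz":0.2,"ax":0,"ay":0,"az":0.005},{"dx":0,"dy":0,"dz":0.25,"ax":0,"ay":0,"az":0},{"dx":0,"dy":0,"dz":0.2,"ax":0,"ay":0,"az":0},{"dx":0,"dy":0,"dz":0.13,"ax":0,"ay":0,"az":0},{"dx":0.06,"dy":0,"dz":0,"ax":0,"ay":0,"az":0},{"dx":0.1,"dy":0,"dz":0,"ax":0,"ay":0,"az":0},{"dx":0.1,"dy":0,"dz":0,"ax":0,"ay":0,"az":0},{"dx":0.1,"dy":0,"dz":0,"ax":0,"ay":0,"az":0},{"dx":0.1,"dy":0,"dz":0,"ax":0,"ay":0,"az":0},{"dx":0.1,"dy":0,"dz":0,"ax":0,"ay":0,"az":0}]'; python3 go.py .638 -.029 .027 1.53
```

```text
t: 12.55
tool_pos: [0.642, -0.1619, 0.029]
eef_rot: [[-0.026, 1.0, 0.001], [1.0, 0.026, -0.001], [-0.001, 0.001, -1.0]]
force: [0.2, -0.9, 0.7]
grip_width: 0.0401
gripper_force: 0.8
t 12.55 pos [ 0.642  -0.1619  0.029 ] F [ 0.2338 -0.9185  0.7307] w 0.0401 q6 -0.35
yaw 1.5148470974027393
shift units [ 1.7728 -0.0065  0.0249]
az -0.0001683655844140085
```

Pushing along the fence.

```bash
python3 -m jog '[{"dx":0.1,"dy":0,"dz":0.02,"ax":0,"ay":0,"az":0},{"dx":0.1,"dy":0,"dz":0,"ax":0,"ay":0,"az":0},{"dx":0.1,"dy":0,"dz":0,"ax":0,"ay":0,"az":0},{"dx":0.1,"dy":0,"dz":0,"ax":0,"ay":0,"az":0},{"dx":0.1,"dy":0,"dz":0,"ax":0,"ay":0,"az":0},{"dx":0.1,"dy":0,"dz":0,"ax":0,"ay":0,"az":0},{"dx":0.1,"dy":0,"dz":0,"ax":0,"ay":0,"az":0},{"dx":0.1,"dy":0,"dz":0,"ax":0,"ay":0,"az":0},{"dx":0.06,"dy":0,"dz":0,"ax":0,"ay":0,"az":0},{"dx":0,"dy":0,"dz":0,"ax":0,"ay":0,"az":0}]'
python3 - <<'E'
from h import *
im=manip.snapshot('top'); cv2.imwrite('pics/t3.png',cv2.resize(im[120:280,200:460],None,fx=3,fy=3))
for c in blobs(im[130:260,210:450],(12,50,90),(30,255,255),100):
    print('wood',rect(back(c+[210,130],'top',.034)))
E
python3 go.py .638 -.029 .027 1.53
```

```text
t: 13.55
tool_pos: [0.6396, -0.0969, 0.0265]
eef_rot: [[-0.027, 1.0, -0.0], [1.0, 0.027, 0.0], [0.0, -0.0, -1.0]]
force: [0.3, -0.3, -1.3]
grip_width: 0.0403
gripper_force: 0.0
wood (array([473.7765, 220.5722]), array([80.725 , 83.0874]), 0.22512827813625336)
wood (array([642.8126,  -4.9386]), array([92.7766, 78.6552]), 0.21493805944919586)
wood (array([643.6693,  91.8599]), array([90.0829, 89.0734]), 0.4682328402996063)
wood (array([633.8246, 257.8831]), array([109.8585,  23.3227]), 4.122614860534668)
t 13.6 pos [ 0.6396 -0.0973  0.0264] F [ 0.3834 -0.5465  0.4836] w 0.0404 q6 -0.26
yaw 1.5325609475406377
shift units [ 0.9107  0.0036 -0.0074]
az 2.84549726737514e-05
```

View pics/t3.png

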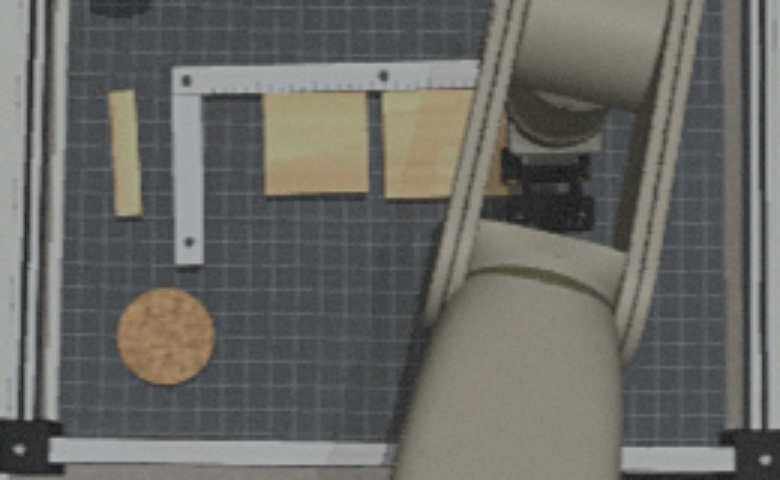

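In the crop both blanks lie along the fence. A small gap is left between them (368→384), and the tile (264) still has to reach the short bar (203). Push on.

```bash
python3 -m jog '[{"dx":0.06,"dy":0,"dz":0,"ax":0,"ay":0,"az":0},{"dx":0.06,"dy":0,"dz":0,"ax":0,"ay":0,"az":0},{"dx":0.06,"dy":0,"dz":0,"ax":0,"ay":0,"az":0},{"dx":0.09,"dy":0,"dz":0,"ax":0,"ay":0,"az":0},{"dx":0.1,"dy":0,"dz":0,"ax":0,"ay":0,"az":0},{"dx":0.1,"dy":0,"dz":0,"ax":0,"ay":0,"az":0},{"dx":0.1,"dy":0,"dz":0,"ax":0,"ay":0,"az":0},{"dx":0.1,"dy":0,"dz":0,"ax":0,"ay":0,"az":0},{"dx":0.06,"dy":0,"dz":0,"ax":0,"ay":0,"az":0},{"dx":0.04,"dy":0,"dz":0,"ax":0,"ay":0,"az":0}]'; python3 go.py .638 -.029 .027 1.53
python3 -m jog '[{"dx":0.015,"dy":0,"dz":0,"ax":0,"ay":0,"az":0},{"dx":0.015,"dy":0,"dz":0,"ax":0,"ay":0,"az":0},{"dx":0.015,"dy":0,"dz":0,"ax":0,"ay":0,"az":0},{"dx":0.015,"dy":0,"dz":0,"ax":0,"ay":0,"az":0},{"dx":0.015,"dy":0,"dz":0,"ax":0,"ay":0,"az":0},{"dx":0.015,"dy":0,"dz":0,"ax":0,"ay":0,"az":0},{"dx":0.01,"dy":0,"dz":0,"ax":0,"ay":0,"az":0},{"dx":0.01,"dy":0,"dz":0,"ax":0,"ay":0,"az":0},{"dx":0,"dy":0,"dz":0,"ax":0,"ay":0,"az":0},{"dx":0,"dy":0,"dz":0,"ax":0,"ay":0,"az":0}]'; python3 go.py .638 -.029 .027 1.53
```

```text
t: 14.6
tool_pos: [0.6382, -0.0395, 0.0267]
eef_rot: [[-0.027, 1.0, 0.0], [1.0, 0.027, -0.0], [-0.0, 0.0, -1.0]]
force: [-1.4, -0.1, 0.0]
grip_width: 0.0397
gripper_force: 0.4
t 14.6 pos [ 0.6382 -0.0395  0.0267] F [-1.3617 -0.1238  0.0297] w 0.0397 q6 -0.17
yaw 1.526582598423461
shift units [ 0.1401  0.0005 -0.0044]
az -3.797112862821263e-05
t: 15.6
tool_pos: [0.638, -0.0318, 0.0266]
eef_rot: [[-0.026, 1.0, -0.0], [1.0, 0.026, 0.0], [0.0, -0.0, -1.0]]
force: [-1.1, -0.9, -0.5]
grip_width: 0.0399
gripper_force: 0.2
t 15.6 pos [ 0.638  -0.0318  0.0266] F [-1.0609 -0.8719 -0.5261] w 0.0399 q6 -0.16
yaw 1.4977051346669992
shift units [ 0.0367  0.0007 -0.0047]
az -0.00035883183703334286
```

```bash
python3 -m jog '[{"dx":0.012,"dy":0,"dz":0,"ax":0,"ay":0,"az":0},{"dx":0.012,"dy":0,"dz":0,"ax":0,"ay":0,"az":0},{"dx":0.012,"dy":0,"dz":0,"ax":0,"ay":0,"az":0},{"dx":0.012,"dy":0,"dz":0,"ax":0,"ay":0,"az":0},{"dx":0.01,"dy":0,"dz":0,"ax":0,"ay":0,"az":0},{"dx":0.01,"dy":0,"dz":0,"ax":0,"ay":0,"az":0},{"dx":0.01,"dy":0,"dz":0,"ax":0,"ay":0,"az":0},{"dx":0,"dy":0,"dz":0,"ax":0,"ay":0,"az":0},{"dx":0,"dy":0,"dz":0,"ax":0,"ay":0,"az":0},{"dx":0,"dy":0,"dz":0,"ax":0,"ay":0,"az":0}]'; python3 go.py .638 -.029 .027 1.53
```

```text
t: 16.6
tool_pos: [0.6379, -0.0277, 0.0267]
eef_rot: [[-0.026, 1.0, 0.0], [1.0, 0.026, -0.002], [-0.002, 0.0, -1.0]]
force: [-0.8, -7.7, -0.1]
grip_width: 0.0402
gripper_force: 4.2
t 16.6 pos [ 0.6379 -0.0277  0.0267] F [-0.8361 -7.7382 -0.1181] w 0.0402 q6 -0.15
yaw 1.4702513583543573
shift units [-0.0169  0.0008 -0.0038]
az -0.0006638737960626973
```

```bash
python3 -m jog '[{"dx":0.012,"dy":0,"dz":0,"ax":0,"ay":0,"az":0},{"dx":0.012,"dy":0,"dz":0,"ax":0,"ay":0,"az":0},{"dx":0.01,"dy":0,"dz":0,"ax":0,"ay":0,"az":0},{"dx":0,"dy":0,"dz":0,"ax":0,"ay":0,"az":0},{"dx":0,"dy":0,"dz":0,"ax":0,"ay":0,"az":0},{"dx":0,"dy":0,"dz":0,"ax":0,"ay":0,"az":0},{"dx":0,"dy":0,"dz":0,"ax":0,"ay":0,"az":0},{"dx":0,"dy":0,"dz":0,"ax":0,"ay":0,"az":0},{"dx":0,"dy":0,"dz":0,"ax":0,"ay":0,"az":0},{"dx":0,"dy":0,"dz":0,"ax":0,"ay":0,"az":0}]'; python3 go.py
python3 -m jog '[{"dx":-0.1,"dy":0,"dz":0,"ax":0,"ay":0,"az":0},{"dx":-0.3,"dy":0,"dz":0,"ax":0,"ay":0,"az":0},{"dx":-0.3,"dy":0,"dz":0,"ax":0,"ay":0,"az":0},{"dx":0,"dy":0,"dz":-0.4,"ax":0,"ay":0,"az":0},{"dx":0,"dy":0,"dz":-0.4,"ax":0,"ay":0,"az":0},{"dx":-0.5,"dy":0,"dz":0,"ax":0,"ay":0,"az":0},{"dx":-0.5,"dy":0,"dz":0,"ax":0,"ay":0,"az":0},{"dx":-0.3,"dy":0,"dz":0,"ax":0,"ay":0,"az":0},{"dx":0,"dy":0,"dz":0,"ax":0,"ay":0,"az":0},{"dx":0,"dy":0,"dz":0,"ax":0,"ay":0,"az":0}]'
python3 - <<'E'
from h import *
im=manip.snapshot('top'); cv2.imwrite('pics/t4.png',cv2.resize(im[125:225,235:395],None,fx=5,fy=5,interpolation=cv2.INTER_CUBIC))
for c in blobs(im[130:260,210:450],(12,50,90),(30,255,255),100):
    print('wood',rect(back(c+[210,130],'top',.034)))
E
python3 go.py
```

```text
t: 17.6
tool_pos: [0.6379, -0.0276, 0.0269]
eef_rot: [[-0.025, 1.0, 0.0], [1.0, 0.025, -0.005], [-0.005, 0.0, -1.0]]
force: [-0.7, -17.6, 0.5]
grip_width: 0.0399
gripper_force: 8.8
t 17.6 pos [ 0.6379 -0.0276  0.0269] F [ -0.6787 -17.5821   0.5124] w 0.0399 q6 -0.14
yaw 1.4321639151168974
t: 18.6
tool_pos: [0.6417, -0.1732, 0.0864]
eef_rot: [[-0.025, 1.0, -0.0], [1.0, 0.025, 0.001], [0.001, -0.0, -1.0]]
force: [0.6, 0.2, 0.1]
grip_width: 0.04
gripper_force: 0.0
wood (array([473.7763, 220.598 ]), array([80.7248, 83.0359]), 0.22492942214012146)
wood (array([641.0127,  85.3659]), array([ 95.3018, 206.6103]), 0.6272478103637695)
wood (array([633.8246, 257.8831]), array([109.8585,  23.3227]), 4.122614860534668)
t 18.65 pos [ 0.6417 -0.1725  0.0864] F [ 0.3176 -0.1866 -0.4295] w 0.0398 q6 -0.37
yaw 1.4967944438976946
```

View pics/t4.png

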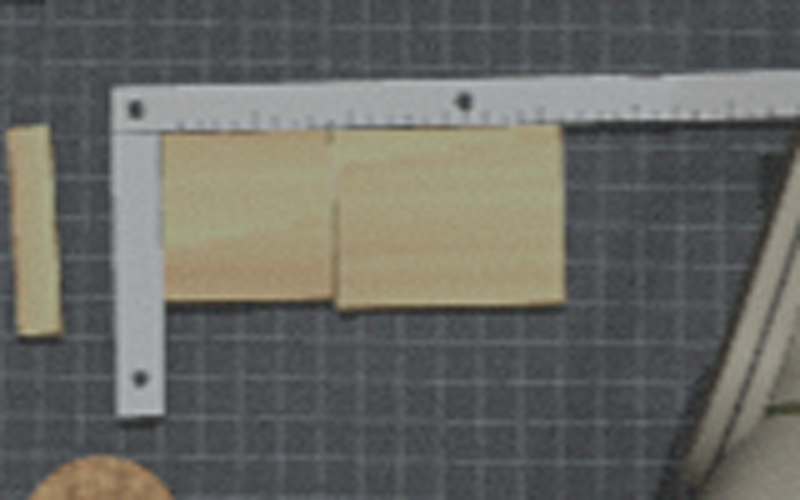

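The crop shows the tile in the corner (165–332, 130–300) and the oblong butted to it (337–563), both against the fence. I'll check the edge angles at sub-pixel level, since the seam looks slightly dark at its lower end.

```bash
cat > edges.py <<'E'
from h import *
im=np.mean([manip.snapshot('top').astype(float) for _ in range(6)],0)
cv2.imwrite('pics/avg.png',cv2.resize(im[140:195,260:360].astype(np.uint8),None,fx=8,fy=8,interpolation=cv2.INTER_CUBIC))
g=cv2.GaussianBlur(im.sum(2)/3,(0,0),.7); sat=im[...,2]-im[...,0]; sat=cv2.GaussianBlur(sat,(0,0),.7)
def sub(a,sgn): # strongest step, subpixel
    d=sgn*np.diff(a); i=int(np.argmax(d[1:-1]))+1; y0,y1,y2=d[i-1:i+2]; return i+.5+.5*(y0-y2)/(y0-2*y1+y2)
def fit(ch,sgn,cols=None,rows=None,lo=0,hi=0,n=''):
    pts=[(c,lo+sub(ch[lo:hi,c],sgn)) for c in cols] if cols is not None else [(lo+sub(ch[r,lo:hi],sgn),r) for r in rows]
    w=back(pts,'top',.034)*1000
    i,j=(1,0) if cols is not None else (0,1)
    for _ in range(3):
        p=np.polyfit(w[:,i],w[:,j],1); r=w[:,j]-np.polyval(p,w[:,i]); w=w[abs(r)<max(1,2*r.std())]
    print(n,'angle',round(np.degrees(np.arctan(p[0]))*(-1 if i==1 else 1),2),'mean',w.mean(0)[:2],'std',r.std().round(2),len(w))
fit(sat,1,cols=range(271,300),lo=144,hi=160,n='tile top(sat)')
fit(sat,-1,cols=range(271,299),lo=178,hi=192,n='tile bottom')
fit(sat,1,cols=range(306,345),lo=144,hi=158,n='obl top')
fit(sat,-1,cols=range(306,345),lo=178,hi=194,n='obl bottom')
fit(sat,1,rows=range(155,182),lo=262,hi=275,n='tile left')
fit(sat,-1,rows=range(155,182),lo=340,hi=356,n='obl right')
fit(g,-1,cols=range(352,390),lo=145,hi=156,n='fence inner (free)')
fit(g,-1,rows=range(188,205),lo=262,hi=275,n='end inner (free)')
E
python3 edges.py
```

```text
tile top(sat) angle 1.25 mean [686.899  144.6152] std 0.11 29
tile bottom angle 1.23 mean [595.9278 145.1382] std 0.11 28
obl top angle 1.62 mean [689.5361  39.7796] std 0.28 39
obl bottom angle 1.4 mean [593.1461  39.4868] std 0.15 39
tile left angle 2.26 mean [640.6547 191.2226] std 0.14 27
obl right angle 0.83 mean [641.4502 -19.0055] std 0.07 27
fence inner (free) angle 0.89 mean [693.4284 -79.4847] std 0.23 38
end inner (free) angle 0.72 mean [566.7193 189.5477] std 0.04 17
```

View pics/avg.png

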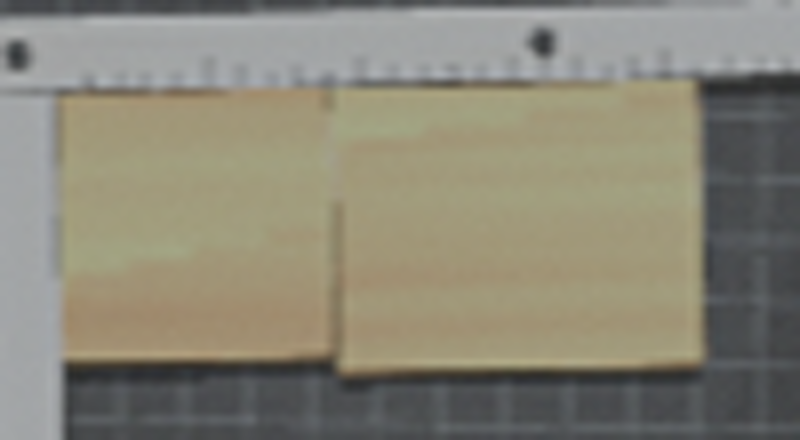

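The averaged crop shows both blanks tight on the fence. Overall row length is 210.2 mm against a nominal 210, and the edge angles agree to within about 0.3°. The robot is clear, so I'm handing it in.

```bash
python3 -c "
from cell import manip
print(manip.sign_off())"
```

```text
the job is handed in; nothing more can be done
None
```

The job is handed in, with no verdict returned: the square blank sits in the corner against both bars, and the oblong lies along the long bar butted up to it (row measured 210.2 mm against 210), at about 19 s with the robot clear.

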